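# Trace the reference edge of a leaf-contour reader with its probe

### The arm

A 6-joint arm with a two-finger parallel gripper is mounted at the origin on the work surface. World frame = base frame: x ahead of the robot, y to its left, z up, the work surface at z = 0. Lengths are in m, angles in rad, forces in N, time in s.
With the tool pointing down it reaches from about 0.3 to 0.875 m from the base axis. Payload 6.4 kg.
Tool frame: the origin (TCP) lies between the finger pads; the fingertips stand 11 mm ahead of it and the grasp point (between the pads) lies 8 mm behind it (r.finger_overhang is the distance from the TCP to the fingertips, in m); z points along the fingers, y is the line along which they close (so a half turn about z gives the same grasp; the last joint's range is limited). The gripper opens to 88 mm and grips with 3 to 60 N. Pads are 18 mm wide; open, the fingers measure 123 mm over their backs; the gripper's body (75 mm by 187 mm) begins 45 mm behind the grasp point.
Start: joints at [-1.333, 0.181, 1.607, -0, 1.354, -0.206], TCP at [0.247, -0.519, 0.25] pointing down, gripper open.
Joint ranges: [-2.99, 2.99], [-0.89, 2.07], [0.3, 2.58], [-1.14, 4.28], [0, 2.63], [-3.12, 3.12]. Speed limits (rad/s): [2.57, 2.57, 3.01, 3.14, 3.14, 3.14].

### API

Orientations are given as a unit quaternion [w, x, y, z].
In Python, from workcell import sensors, cams, job, r gives the robot as it stands.
- The arm moves only by the shell command python3 -m pendant 'ROWS' [OPENING]. ROWS is JSON, a list that holds one entry, the list of rows, each a list of 6 numbers: the shift along the tool's x, y, z as a fraction of full scale, then the turn, a rotation vector about the tool's x, y, z as a fraction of full scale. A call has 1 to 20 rows; each row is the pose to reach, as a shift and turn from the pose commanded when the call began, along the tool's axes at that moment; what a row does not reach only later rows make up. Full scale, the value 1, is 500 mm for a shift and 90 degrees for a turn. A row lasts 1/8 s, in which the tool goes at most 62.5 mm and 10.7 degrees, less where a joint would pass 70% of its speed; a pose out of reach is approached as far as the arm can. A call with a number of a shift or a turn outside -1 to 1 is refused whole. A call with a gripper value outside its range is refused whole. OPENING is the closure in counts, from 0 (fully open) to 255 (shut), set as the call begins (- or left out, the last holds). The fingers move at their own pace and stop on an object; the grip force is fixed at half the most. Time passes only in rows, so rows that repeat a pose let the fingers close. It gives the time, the measured TCP pose, the force, the opening and the grip force at its end, in the units of the state.
- sensors.state(): the state, without advancing time (a new reading comes with each control period).
- cams.get_image(name): name is "scene" or "top" or "wrist"; returns a dict with "frame" (480x640x3 uint8, red, green, blue), "intrinsics" (3x3 intrinsics, pixels), "D" ([k1, k2, p1, p2, k3] as OpenCV has them; the pictures are not rectified), "origin" and "orientation" of the camera in the world; the wrist camera has in their place "mount" (4x4, takes a point from camera to tool coordinates, whose origin is the TCP and whose axes are the flange's). Camera axes: x right, y down, z forward; pixel columns grow to the right and rows downward; lengths in m; the calibration is good to about 2 mm. A picture is of the moment at which its call begins: read the wrist's pose just before it. There is no depth.
- job.sign_off(): hands the job in; it is judged then, once.
Trained networks look in the newest picture that a camera, given by its name, has taken for a name from the list of things; names that differ only in an ending like _2 or _b are one class to them, and where a whole thing is asked for, a point or a joint stands for the part that bears it (a point fixed in the world has none). Each returns a list of dicts, best first, with "score" (0 to 1); they miss things now and then, are a little off and sometimes report something else, mostly with a low value. They report only what shows in the picture. A call takes as long as a camera call. They do not tell look-alikes from the thing itself.
- cams.silhouettes(camera, target): "mask" (480x640 bool, what is visible of it) and "at" ([row, column] as shares, 0 to 1, of the picture: columns of its width, rows of its height, amid what is visible of it).
- cams.pinpoint(camera, target): "at" ([row, column] as shares, 0 to 1, of the picture: columns of its width, rows of its height: a listed point, or the origin of a listed thing).
The state is a dict: "time_s": time; "joint_positions": joint angles; "joint_vel": joint speeds; "joint_torque": joint torques, N m; "ee_pos": TCP position; "eef_rot": TCP orientation; "wrist_force": force on the tool from outside, world axes, zero at the start; "ft_torque": the same for the moment, N m; "opening": opening from 0.0 (shut) to 1.0 (fully open); "grasp_force": force on a finger pad.
Only numpy, scipy, OpenCV 4.12 (cv2) and the standard library are available. Lean on these libraries where they do the work, as an engineer would, in place of code of your own. Each camera call takes 0.05 s, during which the arm holds its last target. There are 200 camera calls.

### The job

Calibrate the leaf-contour reader: take the orange probe out of its stand, lay its steel shank against the wavy edge of the blue template at the green mark and run it along the edge to the red mark in one go, without ever leaving the edge. Press gently all the way, so that the sprung template always gives a little, a few millimetres, but is never pushed in more than 7 mm, and touch it only with the probe. Then put the probe back upright, fully home in its stand, let go, and leave everything else on the bench undisturbed.

Things in the scene. Friction and masses are not known exactly. Their poses are not given: they have to be found in the camera images.
- reader: contour reader fixed to the bench: white housing with a grey display block on its rear (76 mm high) carrying a blue sprung plate, the template. Origin on the bench; x points out of the template's wavy front edge (press along -x), y runs along the edge from green to red end, z up. Housing x -100 to 5, y -110 to 110, 40 mm high; free air in front of it under the edge
- edge_mid (a point): middle of the wavy edge as if set straight and unpressed (fixed to the housing, axes as reader, 45 mm in front of its origin, 55 mm up). The edge is a steel rim bar 10 mm thick, its centre line 55 mm above the bench. From this point, nominal centre line: x = -7.5 cos(2 pi y / 100) mm for y -88 to 88 mm: hollow at y 0, crests at y -50 and 50. The real edge is swivelled, see swivel
- swivel (a point): clamp axis of the template, at reader x 0, y -95 mm (black knob beside it). The template is set at an unknown angle of up to 0.12 rad either way about this upright axis, not reported: the real edge stands up to 20 mm nearer or farther at the red end, 3 mm at the green (and the dots 5 mm to either side). The clamp holds under gentle tracing
- green_mark (a point): nominal rim centre line at the green dot, the start: 70 mm to -y of the middle (template set straight, unpressed; fixed to the housing)
- red_mark (a point): nominal rim centre line at the red dot, the finish: 70 mm to +y of the middle (template set straight, unpressed; fixed to the housing)
- template (a joint): how far the sprung template is pushed in, straight back from its edge (about the reader's -x): 0 m free, 0.011 m at its hard stop; spring about 1.2 N per mm, no preload. Work between about 1 and 6 mm (1 to 7 N); never beyond 7 mm
- probe_grip (a point): centre of the probe's orange square grip (22 x 22 mm, 55 mm tall; point axes along its sides, z up). Below the grip is a straight steel shank 8 mm in diameter, 60 mm long, ending 87.5 mm below this point; its side runs along the rim. Probe 115 mm long, about 60 g. Starts upright in the stand, grip resting on the stand's top
- probe_tip (a point): lower end of the probe's shank, on its axis; z axis along the probe, up
- probe: the probe itself, origin at the lower end of the shank
- stand_hole (a point): centre of the mouth of the hole in the grey probe stand (fixed block 75 x 75 x 70 mm): hole 15 mm in diameter, 64 mm deep with a small chamfer, mouth 70 mm above the bench. A homed probe's grip rests on the block, its tip 60 mm below the mouth
- jar_a: clear culture jar with white lid and green plantlet, 64 mm dia, 84 mm tall; loose bystander, origin at its underside (not to be disturbed)
- jar_b: second culture jar like it; loose bystander, origin at its underside (not to be disturbed)
- dish_a: flat clear culture dish, 94 mm dia, 16 mm tall; loose bystander, origin at its underside (not to be disturbed)
- dish_b: second flat culture dish like it; loose bystander, origin at its underside (not to be disturbed)
- dropper: amber dropper bottle, 36 mm dia, 75 mm tall; loose bystander, origin at its underside (not to be disturbed)
- spatula: spatula, 170 mm long, lying flat; loose bystander, not to be disturbed
- ring: dark steel ring, 60 mm dia, 12 mm high; loose bystander, origin at its underside (not to be disturbed)
Things that resemble listed ones, but are neither listed nor needed, are in the scene too. Of the things shaped like the probe, the orange one is meant.

How it is judged:
By the outcome, as a careful person would: the job done as asked, in the order asked, and still so for the second after the job is handed in, with the robot touching nothing.
It also fails if it takes over 72 s, if anything falls off the work surface, if the arm or the gripper's body presses on something with over 40 N, if the wrist force passes 120 N, or if a joint passes its speed limit or range.

## Working session

There is one attempt and no reset: what is moved stays moved. The work goes in short steps, Python scripts to look and compute and a shell command to move; the robot and the scene stay as the last step left them, time stands still between calls to the robot, and variables do not carry over. Pictures are saved under pics/ and viewed, at most 10 in all, crops included, and the job is handed in when it is done.

```bash
ls; mkdir -p pics; cat > h.py <<'E'
import numpy as np, cv2
from scipy.spatial.transform import Rotation as R
from workcell import sensors, cams, job, r
def rot(q): return R.from_quat([q[1],q[2],q[3],q[0]]).as_matrix()
def cam(name, st=None):
    im=cams.get_image(name)
    K=np.array(im["intrinsics"],float);D=np.array(im["D"],float)
    if name=="wrist":
        st=st or sensors.state()
        T=np.eye(4);T[:3,:3]=rot(st["eef_rot"]);T[:3,3]=st["ee_pos"]
        T=T@np.array(im["mount"])
    else:
        T=np.eye(4);T[:3,:3]=rot(im["orientation"]);T[:3,3]=im["origin"]
    return im["frame"],K,D,T
def ray(uv,K,D,T):
    p=cv2.undistortPoints(np.array([[uv]],float),K,D)[0,0]
    d=T[:3,:3]@np.array([p[0],p[1],1]);return T[:3,3],d/np.linalg.norm(d)
def atz(uv,z,K,D,T):
    o,d=ray(uv,K,D,T);return o+d*(z-o[2])/d[2]
def proj(P,K,D,T):
    P=(np.atleast_2d(P)-T[:3,3])@T[:3,:3]
    return cv2.projectPoints(P,np.zeros(3),np.zeros(3),K,D)[0][:,0]
def tri(rays):
    A=0;b=0
    for o,d in rays:
        M=np.eye(3)-np.outer(d,d);A=A+M;b=b+M@o
    x=np.linalg.solve(A,b);return x,[np.linalg.norm((np.eye(3)-np.outer(d,d))@(x-o)) for o,d in rays]
def px(at): return (at[1]*640,at[0]*480)
E
python3 - <<'E'
from h import *
print(sensors.state())
C={}
for n in("scene","top"):
    f,*c=cam(n);C[n]=c;cv2.imwrite(f"pics/{n}0.png",f[:,:,::-1]);print(n,c[2].round(3).tolist(),c[0][0,0],c[1])
for t in ["reader","edge_mid","swivel","green_mark","red_mark","probe_grip","stand_hole","jar_a","dish_a","dropper","spatula","ring"]:
    for n in C: 
        print(t,n,[(np.round(px(d["at"]),1).tolist(),round(d["score"],2)) for d in cams.pinpoint(n,t)][:4])
E
```

```text
pics
{'time_s': 0.0, 'joint_positions': array([-1.33332266e+00,  1.81522625e-01,  1.60799463e+00,  8.35236206e-06,
        1.35378511e+00, -2.06291683e-01]), 'joint_vel': array([-0.0013624 , -0.00227371,  0.00039291,  0.00056418, -0.00029962,
       -0.00082202]), 'joint_torque': array([ 1.16777930e-03, -4.33864081e+01, -3.41846251e+01,  7.02607585e-02,
        3.86665994e-02, -1.23198056e-04]), 'ee_pos': array([ 0.24677251, -0.51879086,  0.24882693]), 'eef_rot': array([-8.54817031e-04,  9.75484707e-01,  2.20065571e-01, -9.25056867e-06]), 'wrist_force': array([-0.51761176, -0.44073103, -0.97604942]), 'ft_torque': array([ 0.04257094, -0.03273265, -0.02305064]), 'grasp_force': 0.0, 'opening': 1.001282944959105}
scene [[-0.07, 0.548, -0.834, 1.498], [0.998, 0.033, -0.062, 0.038], [-0.007, -0.836, -0.549, 0.708], [0.0, 0.0, 0.0, 1.0]] 458.1493671291658 [0.03861908 0.         0.         0.         0.        ]
top [[0.022, -0.986, 0.167, 0.275], [-1.0, -0.02, 0.012, -0.04], [-0.009, -0.167, -0.986, 1.61], [0.0, 0.0, 0.0, 1.0]] 550.631827167766 [-0.09342055  0.          0.          0.      
[... 616 characters left out ...]
4], 0.63), ([367.0, 202.7], 0.52), ([403.2, 229.5], 0.5)]
stand_hole scene [([270.2, 240.1], 0.69)]
stand_hole top [([372.9, 234.0], 0.86), ([419.1, 202.7], 0.65)]
jar_a scene [([454.0, 302.6], 0.85), ([170.5, 224.7], 0.61), ([391.1, 255.5], 0.25)]
jar_a top [([222.3, 197.5], 0.83), ([475.8, 304.5], 0.79)]
dish_a scene [([498.1, 275.9], 0.86), ([320.9, 312.7], 0.64), ([391.9, 247.5], 0.19)]
dish_a top [([175.7, 235.0], 0.88), ([320.5, 183.0], 0.66)]
dropper scene [([203.9, 289.8], 0.67)]
dropper top []
spatula scene [([479.2, 238.1], 0.81)]
spatula top [([176.8, 288.8], 0.88)]
ring scene [([162.9, 276.9], 0.84)]
ring top [([260.8, 258.0], 0.72), ([457.5, 221.4], 0.61), ([371.7, 233.3], 0.5)]
```

```bash
python3 - <<'E'
import cv2
for n,(x0,y0,x1,y1) in {"scene":(130,180,530,330),"top":(150,150,500,330)}.items():
    f=cv2.imread(f"pics/{n}0.png")[y0:y1,x0:x1]
    cv2.imwrite(f"pics/{n}0c.png",cv2.resize(f,None,fx=2 if n=="scene" else 2.28,fy=2 if n=="scene" else 2.28,interpolation=cv2.INTER_CUBIC))
E
```

```text
(no output)
```

View pics/scene0c.png

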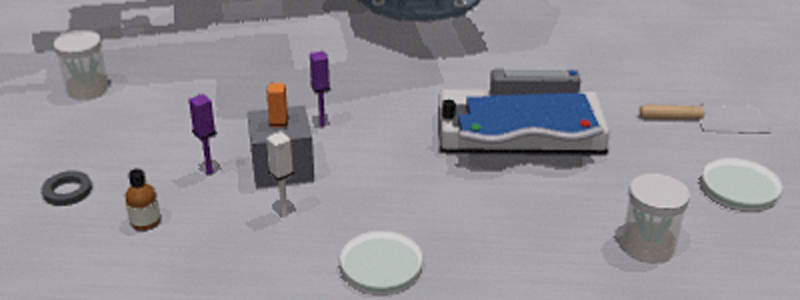

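View pics/top0c.png

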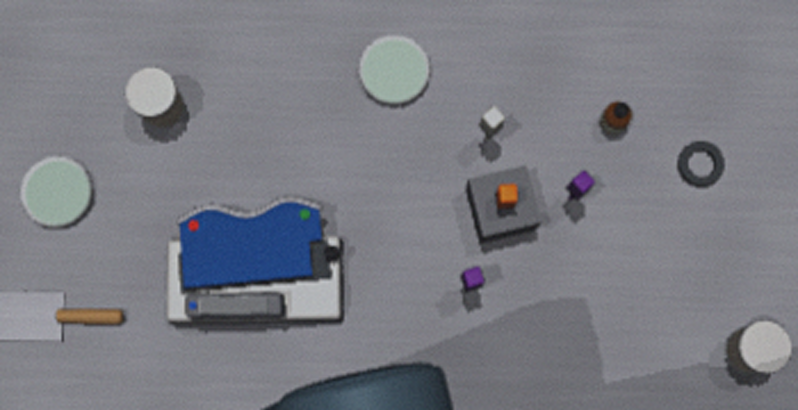

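The scene view shows the orange probe in its grey stand (crop 277,105), with two purple and one white look-alikes around it. In the top view the reader (crop 255,265) has its wavy edge facing +x, and red is at +y.

```bash
python3 - <<'E'
from h import *
C={n:cam(n)[1:] for n in("scene","top")}
pts={"grip":((268.5,232),(373,236),.0975),"hole":((270.2,240.1),(372.9,234),.07),"mid":((393.7,249.5),(260.5,240),.055),
"reader":((390.8,255.7),(262.5,256.9),0),"swivel":((354.6,241),(294,254.5),.05),"green":((370.2,250.6),(283.7,237.9),.055),"red":((423.3,249.1),(238.7,238.8),.055),
"jarA":((454,302.6),(222.3,197.5),0),"whiteprobe":((270.2,257.4),(366,202.3),.0975),"pur1":((231,238),(404.5,230),.0975),"pur2":((289.5,215),(357.5,271.5),.0975)}
for k,(a,b,z) in pts.items():
    x,e=tri([ray(a,*C["scene"]),ray(b,*C["top"])])
    print(k,x.round(3),np.round(e,4)[0],"top@z",atz(b,z,*C["top"]).round(3),"scene@z",atz(a,z,*C["scene"]).round(3))
im=cams.get_image("wrist");print(np.round(im["mount"],3).tolist(),im["intrinsics"][0],im["D"])
st=sensors.state();print(rot(st["eef_rot"]).round(3).tolist())
E
```

```text
grip [ 0.54  -0.163  0.097] 0.0016 top@z [ 0.54  -0.165  0.097] scene@z [ 0.541 -0.161  0.098]
hole [ 0.548 -0.161  0.078] 0.0044 top@z [ 0.55  -0.167  0.07 ] scene@z [ 0.536 -0.16   0.07 ]
mid [0.53  0.154 0.05 ] 0.0006 top@z [0.529 0.154 0.055] scene@z [0.537 0.153 0.055]
reader [0.487 0.153 0.001] 0.0001 top@z [0.488 0.153 0.   ] scene@z [0.486 0.153 0.   ]
swivel [0.49  0.056 0.046] 0.0012 top@z [0.49  0.057 0.05 ] scene@z [0.497 0.055 0.05 ]
green [0.538 0.091 0.049] 0.0031 top@z [0.536 0.088 0.055] scene@z [0.546 0.094 0.055]
red [0.532 0.222 0.055] 0.0047 top@z [0.531 0.217 0.055] scene@z [0.531 0.227 0.055]
jarA [ 0.666  0.285 -0.001] 0.0025 top@z [0.666 0.282 0.   ] scene@z [0.667 0.287 0.   ]
whiteprobe [ 0.638 -0.143  0.089] 0.0014 top@z [ 0.636 -0.144  0.097] scene@z [ 0.649 -0.14   0.098]
pur1 [ 0.56  -0.253  0.089] 0.0006 top@z [ 0.559 -0.253  0.097] scene@z [ 0.573 -0.248  0.098]
pur2 [ 0.44  -0.122  0.09 ] 0.0008 top@z [ 0.44  -0.123  0.097] scene@z [ 0.454 -0.119  0.098]
[[0.0, -0.95, -0.312, 0.081], [1.0, 0.0, 0.001, 0.001], [-0.001, -0.312, 0.95, -0.135], [0.0, 0.0, 0.0, 1.0]] [377.44026484   0.         323.47842048] [-0.0085666  0.         0.         0.         0.       ]
[[0.903, 0.429, -0.0], [0.429, -0.903, 0.0], [0.0, -0.0, -1.0]]
```

```bash
python3 -m pendant '[[[0.835,-0.39,0,0,0,0],[0.835,-0.39,0,0,0,0],[0.835,-0.39,0,0,0,0],[0.835,-0.39,0,0,0,0],[0.835,-0.39,0,0,0,0],[0.835,-0.39,0,0,0,0],[0.835,-0.39,0,0,0,0],[0.835,-0.39,0,0,0,0],[0.835,-0.39,0,0,0,0],[0.835,-0.39,0,0,0,0],[0.835,-0.39,0,0,0,0],[0.835,-0.39,0,0,0,0]]]' 0
cat > look.py <<'E'
from h import *
import sys
tag=sys.argv[1]
st=sensors.state();f,*c=cam("wrist",st);cv2.imwrite(f"pics/{tag}.png",f[:,:,::-1])
np.savez(f"{tag}.npz",K=c[0],D=c[1],T=c[2])
print(st["time_s"],st["ee_pos"].round(4),rot(st["eef_rot"]).round(3).tolist())
for t in sys.argv[2:]:
    t,z=t.split(":");z=float(z)
    for d in cams.pinpoint("wrist",t)[:4]:
        print(t,round(d["score"],2),np.round(px(d["at"]),1),atz(px(d["at"]),z,*c).round(4))
E
python3 look.py w1 probe_grip:.0975 stand_hole:.07 probe_tip:0.01
```

```text
time_s: 2.95
ee_pos: [0.5398, -0.1649, 0.2498]
eef_rot: [0.0, 0.976, 0.219, 0.0]
wrist_force: [-0.6, 0.4, 0.1]
opening: 1.002
grasp_force: 0.0
2.95 [ 0.5398 -0.1649  0.2498] [[0.904, 0.428, 0.0], [0.428, -0.904, -0.0], [-0.0, 0.0, -1.0]]
probe_grip 0.88 [431.9 247.6] [ 0.562  -0.252   0.0975]
probe_grip 0.87 [232.2 302. ] [ 0.4477 -0.1242  0.0975]
probe_grip 0.81 [353.9  95.4] [ 0.6372 -0.1437  0.0975]
probe_grip 0.76 [321.6 222.2] [ 0.5431 -0.1627  0.0975]
stand_hole 0.61 [320.9 213.1] [ 0.5433 -0.1618  0.07  ]
probe_tip 0.94 [405.8 218.3] [ 0.5622 -0.2486  0.01  ]
probe_tip 0.93 [247.8 264.9] [ 0.4453 -0.1215  0.01  ]
```

View pics/w1.png

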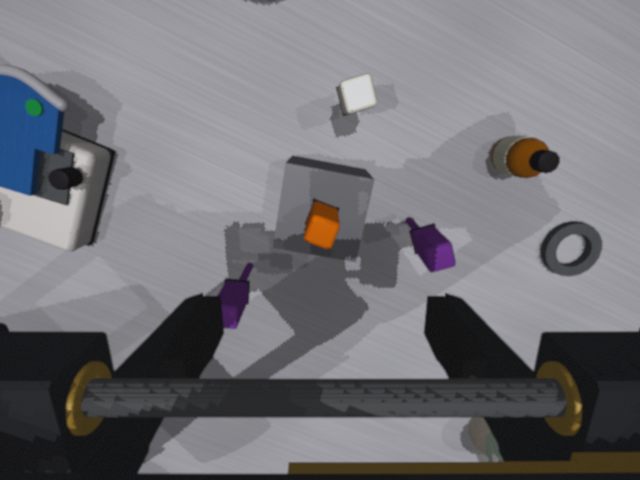

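Orange grip at about (322,225) on its stand; purple decoys at left and right, white above. I fit the grip box to the orange mask to get position and yaw.

```bash
cat > grip.py <<'E'
from h import *
from scipy.optimize import minimize
def omask(f):
    h=cv2.cvtColor(np.ascontiguousarray(f),cv2.COLOR_RGB2HSV)
    m=((h[...,0]>6)&(h[...,0]<20)&(h[...,1]>170)&(h[...,2]>90)).astype(np.uint8);return m
def box(p,zc=.0975):
    x,y,a=p;c,s=np.cos(a),np.sin(a)
    return np.array([[x+c*u-s*v,y+s*u+c*v,zc+w] for u in(-.011,.011) for v in(-.011,.011) for w in(-.0275,.0275)])
S=4
def pm(p,c,shape):
    P=proj(box(p),*c);m=np.zeros((shape[0]*S,shape[1]*S),np.uint8)
    cv2.fillConvexPoly(m,cv2.convexHull(np.round(P*S+S/2-.5).astype(np.int32)),1)
    return cv2.resize(m.astype(np.float32),(shape[1],shape[0]),interpolation=cv2.INTER_AREA)
def fit(views,x0):
    def cost(p): 
        t=0
        for m,c in views:
            q=pm(p,c,m.shape);t+=np.abs(q-m).sum()/m.sum()
        return t
    best=min((minimize(cost,[x0[0],x0[1],a],method="Nelder-Mead",options=dict(initial_simplex=[[x0[0],x0[1],a],[x0[0]+.004,x0[1],a],[x0[0],x0[1]+.004,a],[x0[0],x0[1],a+.2]])) for a in np.arange(0,1.5,.25)),key=lambda r:r.fun)
    return best.x,best.fun
if __name__=="__main__":
    d=np.load("w1.npz");f=cv2.imread("pics/w1.png")[:,:,::-1]
    m=omask(f);n,l,s,ce=cv2.connectedComponentsWithStats(m);k=[i for i in range(1,n) if abs(ce[i]-[322,225]).max()<12][0]
    m=(l==k).astype(float);print(m.sum())
    print(fit([(m,(d["K"],d["D"],d["T"]))],(.542,-.163)))
    g=cv2.cvtColor(np.ascontiguousarray(f),cv2.COLOR_RGB2GRAY)
    import sys
    # stand top square from network mask, for a check
    q=cams.pinpoint("top","probe_grip")
E
python3 grip.py
```

```text
1187.0
(array([ 0.54231908, -0.16236707,  1.81672124]), np.float64(0.172756950294861))
```

```bash
python3 -m pendant '[[[0.288,-0.56,0,0,0,0.125],[0.288,-0.56,0,0,0,0.125],[0.288,-0.56,0,0,0,0.125],[0.288,-0.56,0,0,0,0.125],[0.288,-0.56,0,0,0,0.125],[0.288,-0.56,0,0,0,0.125],[0.288,-0.56,0,0,0,0.125],[0.288,-0.56,0,0,0,0.125],[0.288,-0.56,0,0,0,0.125],[0.288,-0.56,0,0,0,0.125]]]' 0
python3 look.py w2 reader:0 edge_mid:.055 swivel:.05 green_mark:.06 red_mark:.06
```

```text
time_s: 4.45
ee_pos: [0.5503, 0.1497, 0.2498]
eef_rot: [0.0, 0.992, 0.123, 0.0]
wrist_force: [0.6, -0.6, 0.5]
opening: 1.003
grasp_force: 0.0
4.45 [0.5503 0.1497 0.2498] [[0.97, 0.243, 0.0], [0.243, -0.97, -0.0], [0.0, 0.0, -1.0]]
reader 0.94 [304.9 257. ] [0.4861 0.1535 0.    ]
edge_mid 0.88 [315.3 228.5] [0.5358 0.1529 0.055 ]
swivel 0.65 [404.1 292.7] [0.4921 0.0531 0.05  ]
green_mark 0.85 [387.9 244.3] [0.5387 0.0857 0.06  ]
red_mark 0.63 [238.6 215.9] [0.5319 0.2217 0.06  ]
```

View pics/w2.png

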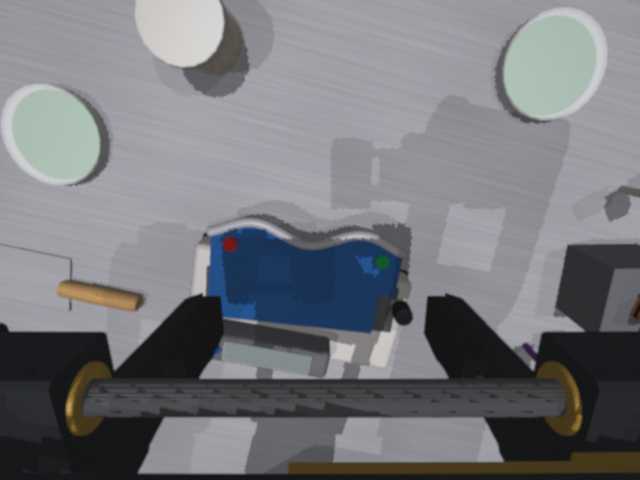

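The view shows the reader with red dot at (230,244), green at (382,262) and the light rim band just above the blue plate. I extract the rim band and fit the nominal wave to it.

```bash
python3 - <<'E'
from h import *
f=cv2.imread("pics/w2.png");d=np.load("w2.npz");c=(d["K"],d["D"],d["T"])
for u in (225,260,300,320,360,385):
    print(u,[(v,tuple(int(t) for t in f[v,u])) for v in range(212,254,2)])
h=cv2.cvtColor(f,cv2.COLOR_BGR2HSV)
for nm,m in (("red",((h[...,0]<6)|(h[...,0]>174))&(h[...,1]>150)),("green",(abs(h[...,0].astype(int)-60)<15)&(h[...,1]>150))):
    n,l,s,ce=cv2.connectedComponentsWithStats(m.astype(np.uint8))
    for i in range(1,n):
        if s[i,4]>60: print(nm,ce[i],s[i,4],atz(ce[i],.06,*c).round(4))
E
```

```text
225 [(212, (167, 160, 161)), (214, (164, 157, 158)), (216, (163, 156, 157)), (218, (155, 149, 150)), (220, (147, 141, 142)), (222, (129, 124, 125)), (224, (149, 143, 144)), (226, (170, 163, 164)), (228, (180, 173, 174)), (230, (160, 154, 154)), (232, (113, 94, 87)), (234, (93, 56, 26)), (236, (91, 54, 32)), (238, (62, 40, 80)), (240, (29, 28, 111)), (242, (21, 25, 113)), (244, (24, 26, 115)), (246, (24, 26, 114)), (248, (38, 29, 107)), (250, (74, 47, 67)), (252, (86, 51, 24))]
260 [(212, (151, 146, 147)), (214, (128, 123, 123)), (216, (87, 84, 84)), (218, (94, 90, 91)), (220, (136, 131, 131)), (222, (169, 163, 163)), (224, (200, 192, 193)), (226, (175, 167, 168)), (228, (148, 129, 123)), (230, (107, 67, 41)), (232, (93, 55, 27)), (234, (94, 55, 25)), (236, (92, 53, 25)), (238, (85, 51, 26)), (240, (85, 51, 25)), (242, (85, 50, 25)), (244, (86, 52, 27)), (246, (85, 51, 22)), (248, (85, 51, 24)), (250, (86, 51, 25)), (252, (85, 51, 24))]
300 [(212, (150, 144, 144)), (214, (151, 145, 146)), (216, (152, 146, 146)), (218, (155, 148, 149)), (220, (156, 150, 151)), (222, (150, 144, 145)), (
[... 1182 characters left out ...]
 (244, (91, 53, 25)), (246, (92, 55, 26)), (248, (92, 54, 27)), (250, (91, 53, 24)), (252, (90, 53, 25))]
385 [(212, (169, 163, 162)), (214, (159, 153, 153)), (216, (150, 144, 144)), (218, (150, 144, 144)), (220, (150, 144, 145)), (222, (141, 135, 135)), (224, (101, 98, 98)), (226, (91, 88, 89)), (228, (91, 87, 87)), (230, (91, 87, 87)), (232, (90, 86, 87)), (234, (90, 86, 86)), (236, (91, 88, 87)), (238, (86, 82, 83)), (240, (96, 92, 93)), (242, (106, 101, 103)), (244, (111, 107, 107)), (246, (110, 105, 106)), (248, (100, 91, 88)), (250, (91, 62, 45)), (252, (89, 53, 25))]
red [229.52554745 243.81751825] 137 [0.5043 0.2251 0.06  ]
green [381.96610169 261.69491525] 118 [0.5212 0.086  0.06  ]
```

```bash
cat > fit.py <<'E'
from h import *
from scipy.optimize import least_squares
f=cv2.imread("pics/w2.png");d=np.load("w2.npz");c=(d["K"],d["D"],d["T"])
b=f[...,0].astype(float)-f[...,2]
pts=[]
for u in range(214,398):
    col=b[:,u]
    for v in range(255,205,-1):   # going up from inside blue: last blue
        if u<245 and v>236: continue
        if u>366 and v>254: continue
        if col[v]>33 and col[v-1]<=33:
            pts.append((u,v-(col[v]-33)/(col[v]-col[v-1])));break
P=np.array([atz(p,.058,*c)[:2] for p in pts])
w=lambda s:-.0075*np.cos(2*np.pi*s/.1)
ss=np.linspace(-.092,.092,800)
dw=.0075*2*np.pi/.1*np.sin(2*np.pi*ss/.1)
N=np.c_[np.ones_like(ss),-dw]/np.hypot(1,dw)[:,None]   # outward normal (+x side)
def curve(off): return np.c_[w(ss),ss]+N*off
def world(q,X):
    cs,sn=np.cos(q[2]),np.sin(q[2]);return X@np.array([[cs,sn],[-sn,cs]])+q[:2]
def res(q,off=-.005):
    C=world(q,curve(off));return np.sqrt(((P[:,None]-C[None])**2).sum(2).min(1))
if __name__=="__main__":
    for off in(-.005,-.004,):
        s=least_squares(lambda q:res(q,off),[.532,.153,0],loss="soft_l1",f_scale=.001)
        print(off,s.x.round(4),np.sqrt((s.fun**2).mean()).round(5),len(P))
    q=s.x
    for n,p in(("red",(.5043,.2251)),("green",(.5212,.086)),("ctr swivel",(.4921,.0531))):
        dd=np.array(p)-q[:2];cs,sn=np.cos(q[2]),np.sin(q[2]);print(n,(cs*dd[0]+sn*dd[1]).round(4),(-sn*dd[0]+cs*dd[1]).round(4))
    print(P[[0,-1]])
E
python3 fit.py
```

```text
-0.005 [0.5279 0.1575 0.1171] 0.00026 179
-0.004 [0.5269 0.1572 0.1168] 0.00025 179
red -0.0145 0.0701
green -0.014 -0.07
ctr swivel -0.0467 -0.0993
[[0.50877649 0.24059481]
 [0.5305714  0.07892335]]
```

Fit is excellent (0.26 mm rms, dots land at ±70 mm): edge frame at (0.5276, 0.1574), yaw 0.117. Now I go back above the probe with the closing line along the press direction.

```bash
python3 -m pendant '[[[-0.167,0.602,0,0,0,-0.1],[-0.167,0.602,0,0,0,-0.2],[-0.167,0.602,0,0,0,-0.3],[-0.167,0.602,0,0,0,-0.4],[-0.167,0.602,0,0,0,-0.5],[-0.167,0.602,0,0,0,-0.6],[-0.167,0.602,0,0,0,-0.7],[-0.167,0.602,0,0,0,-0.8],[-0.167,0.602,0,0,0,-0.9],[-0.167,0.602,0,0,0,-1],[-0.167,0.602,0,0,0,-1],[-0.167,0.602,0,0,0,-1],[-0.167,0.602,0,0,0,-1]]]' 0
python3 look.py w3 probe_grip:.0975 stand_hole:.07
python3 - <<'E'
from grip import *
V=[]
for t,x0 in(("w1",None),("w3",None)):
    d=np.load(t+".npz");f=cv2.imread(f"pics/{t}.png")[:,:,::-1];c=(d["K"],d["D"],d["T"])
    pc=proj([.5423,-.1624,.0975],*c)[0]
    m=omask(f);n,l,s,ce=cv2.connectedComponentsWithStats(m);k=min(range(1,n),key=lambda i:np.linalg.norm(ce[i]-pc)-s[i,4]*.01)
    m=(l==k).astype(float);V.append((m,c));print(pc,ce[k],m.sum());print(t,fit([V[-1]],(.5423,-.1624)))
print(fit(V,(.5423,-.1624)))
E
```

```text
time_s: 6.38
ee_pos: [0.5428, -0.1615, 0.2497]
eef_rot: [0.0, 0.615, 0.788, 0.0]
wrist_force: [0.4, -0.3, -0.2]
opening: 1.0
grasp_force: 0.0
6.375 [ 0.5428 -0.1615  0.2497] [[-0.243, 0.97, 0.0], [0.97, 0.243, 0.0], [0.0, 0.0, -1.0]]
probe_grip 0.96 [205.  142.7] [ 0.4431 -0.1211  0.0975]
probe_grip 0.9 [322.8 225.1] [ 0.5427 -0.161   0.0975]
probe_grip 0.89 [437.1 230.8] [ 0.6317 -0.1434  0.0975]
probe_grip 0.71 [314.7 326.1] [ 0.5579 -0.2504  0.0975]
stand_hole 0.71 [322.8 219.6] [ 0.5433 -0.1637  0.07  ]
[320.83394369 222.90060924] [321.80707666 225.57371525] 1187.0
w1 (array([ 0.54252539, -0.16239816,  1.83676951]), np.float64(0.17370471777590565))
[321.87458812 226.61696594] [322.85324232 229.97013652] 1172.0
w3 (array([ 0.54287679, -0.16342079,  1.67868654]), np.float64(0.17747440273037543))
(array([ 0.54277895, -0.16245201,  1.74092811]), np.float64(0.3750020216883128))
```

```bash
python3 -m pendant '[[[-0.002,0,0.06,0,0,0.03],[-0.002,0,0.13,0,0,0.03],[-0.002,0,0.2,0,0,0.03],[-0.002,0,0.26,0,0,0.03],[-0.002,0,0.3,0,0,0.03],[-0.002,0,0.32,0,0,0.03],[-0.002,0,0.32,0,0,0.03],[-0.002,0,0.32,0,0,0.03]]]' 90
python3 look.py w4
python3 - <<'E'
import cv2
f=cv2.imread("pics/w4.png")[150:450,120:520];cv2.imwrite("pics/w4c.png",cv2.resize(f,None,fx=2,fy=2))
E
```

```text
time_s: 7.52
ee_pos: [0.5438, -0.1628, 0.0907]
eef_rot: [0.001, 0.633, 0.774, 0.0]
wrist_force: [-0.5, -0.0, 0.1]
opening: 0.646
grasp_force: 0.0
7.525 [ 0.5438 -0.1628  0.0907] [[-0.199, 0.98, 0.001], [0.98, 0.199, -0.001], [-0.001, 0.001, -1.0]]
```

View pics/w4c.png

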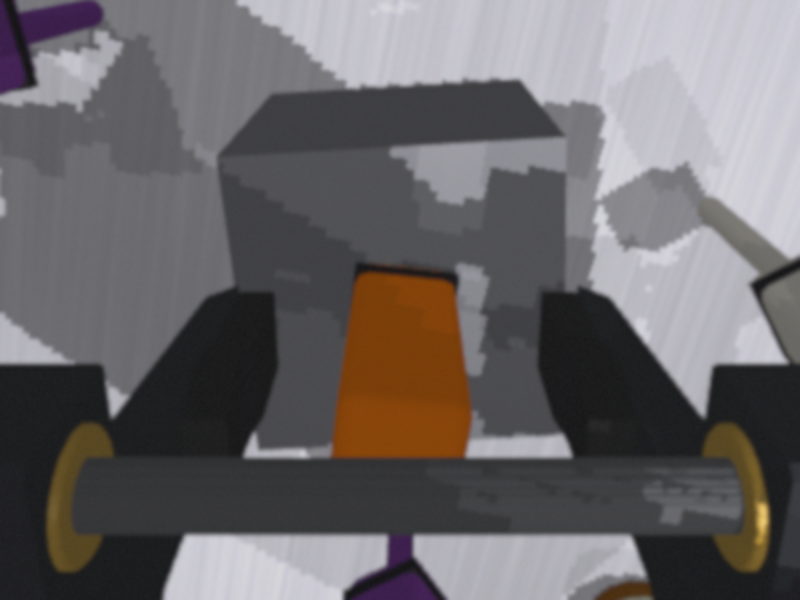

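The grip sits centred between the fingers (crop 405,350), rotated about 6° from the jaws. I turn by that and close.

```bash
python3 -m pendant '[[[0,0,0,0,0,0.065],[0,0,0,0,0,0.065],[0,0,0,0,0,0.065]]]' 90; python3 -m pendant '[[[0,0,0,0,0,0],[0,0,0,0,0,0],[0,0,0,0,0,0],[0,0,0,0,0,0],[0,0,0,0,0,0],[0,0,0,0,0,0],[0,0,0,0,0,0],[0,0,0,0,0,0]]]' 255; python3 -c "
from h import *
s=sensors.state();print(s['ee_pos'].round(4),rot(s['eef_rot']).round(4).tolist(),s['opening'],s['grasp_force'],s['wrist_force'])"
```

```text
time_s: 7.95
ee_pos: [0.5434, -0.1626, 0.0903]
eef_rot: [0.0, 0.671, 0.742, 0.0]
wrist_force: [0.7, 0.1, -0.6]
opening: 0.648
grasp_force: 0.0
time_s: 8.95
ee_pos: [0.543, -0.1625, 0.0897]
eef_rot: [-0.0, 0.672, 0.741, 0.0]
wrist_force: [-0.7, -0.8, -1.1]
opening: 0.248
grasp_force: 30.0
[ 0.543  -0.1625  0.0897] [[-0.098, 0.9952, -0.0], [0.9952, 0.098, 0.0001], [0.0001, -0.0, -1.0]] 0.24803400716978966 29.99992797151208 [-0.6701583  -0.75255747 -1.05557505]
```

```bash
cat > plan.py <<'E'
from fit import *
Q=np.array([.5276,.1574,.117])
from scipy.interpolate import CubicSpline
A=curve(.009)           # shank-axis locus (template x,y), unpressed, parametrised by contact s
def locus(y): return CubicSpline(A[:,1],A[:,0])(y)
def w2t(p):
    d=np.asarray(p)[:2]-Q[:2];cs,sn=np.cos(Q[2]),np.sin(Q[2]);return np.array([cs*d[0]+sn*d[1],-sn*d[0]+cs*d[1]])
def t2w(X): return world(Q,np.atleast_2d(X))[0]
ya=lambda s:np.interp(s,ss,A[:,1])   # axis y for contact s
def now(F=True):
    s=sensors.state();t=w2t(s["ee_pos"]);Rm=rot(s["eef_rot"]);f=Rm.T@0+s["wrist_force"]
    cs,sn=np.cos(Q[2]),np.sin(Q[2])
    print("t",round(s["time_s"],2),"templ xy mm",(t*1e3).round(2),"z",round(s["ee_pos"][2]*1e3,2),"press mm",round((locus(t[1])-t[0])*1e3,2),"F tx,ty,z",round(cs*f[0]+sn*f[1],2),round(-sn*f[0]+cs*f[1],2),round(f[2],2),"yaw err",round(np.arctan2(Rm[1,0],Rm[0,0])-np.pi/2-Q[2],4))
E
python3 - <<'E'
from plan import *
now()
for s in np.arange(-.072,.0721,.006): y=ya(s);print((s*1e3).round(0),(y*1e3).round(2),(locus(y)*1e3).round(2))
s=sensors.state();Rm=rot(s["eef_rot"])
y=ya(-.071);tg=t2w([locus(y)+.018,y]);print("pre",tg)
print("tool shift frac",(Rm.T@(np.r_[tg,s["ee_pos"][2]]-s["ee_pos"])/.5).round(4))
E
```

```text
Traceback (most recent call last):
  File "plan.py", line 11, in now
    s=sensors.state();t=w2t(s["ee_pos"]);Rm=rot(s["eef_rot"]);f=Rm.T@0+s["wrist_force"]
                                                                ~~~~^~
ValueError: matmul: Input operand 1 does not have enough dimensions (has 0, gufunc core with signature (n?,k),(k,m?)->(n?,m?) requires 1)
```

```bash
python3 -m pendant '[[[0,0,-0.02,0,0,0],[0,0,-0.05,0,0,0],[0,0,-0.09,0,0,0],[0,0,-0.13,0,0,0],[0,0,-0.17,0,0,0],[0,0,-0.2,0,0,0],[0,0,-0.2,0,0,0]]]' 255; python3 look.py w5
```

```text
time_s: 9.82
ee_pos: [0.544, -0.1629, 0.1917]
eef_rot: [0.002, 0.672, 0.741, 0.0]
wrist_force: [-0.3, 0.5, -0.4]
opening: 0.247
grasp_force: 30.0
9.825 [ 0.544  -0.1629  0.1917] [[-0.098, 0.995, 0.003], [0.995, 0.098, -0.002], [-0.002, 0.003, -1.0]]
```

View pics/w5.png

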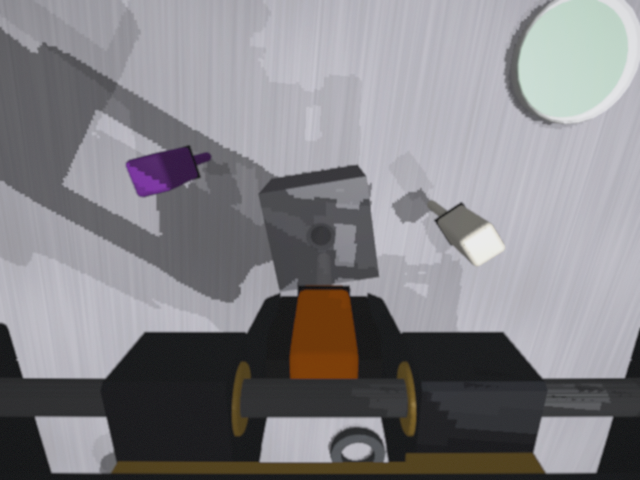

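The probe is held (grip at 324,330), and the stand hole is free at (320,235). I measure the hole now for the return.

```bash
sed -i 's/f=Rm.T@0+s\["wrist_force"\]/f=s["wrist_force"]/' plan.py
python3 - <<'E'
from plan import *
d=np.load("w5.npz");c=(d["K"],d["D"],d["T"]);print("hole",atz((320,235),.07,*c), [atz(px(q["at"]),.07,*c).round(4) for q in cams.pinpoint("wrist","stand_hole")[:2]])
now()
for s in np.arange(-.072,.0721,.006): y=ya(s);print((s*1e3).round(0),(y*1e3).round(2),(locus(y)*1e3).round(2))
s=sensors.state();Rm=rot(s["eef_rot"])
y=ya(-.071);tg=t2w([locus(y)+.018,y]);print("pre",tg)
print("tool shift frac",(Rm.T@(np.r_[tg,.0887]-s["ee_pos"])/.5).round(4))
E
```

```text
hole [ 0.54236977 -0.16158323  0.07      ] [array([ 0.5411, -0.1633,  0.07  ])]
t 9.93 templ xy mm [ -22.17 -319.39] z 189.52 press mm 4812.5 F tx,ty,z -0.0 0.32 -0.71 yaw err -0.0188
-72.0 -75.78 9.57
-66.0 -69.33 12.38
-60.0 -62.4 14.74
-54.0 -55.05 16.2
-48.0 -47.47 16.43
-42.0 -40.01 15.35
-36.0 -32.93 13.24
-30.0 -26.32 10.53
-24.0 -20.17 7.67
-18.0 -14.47 5.09
-12.0 -9.24 3.1
-6.0 -4.46 1.89
0.0 0.0 1.5
6.0 4.46 1.89
12.0 9.24 3.1
18.0 14.47 5.09
24.0 20.17 7.67
30.0 26.32 10.53
36.0 32.93 13.24
42.0 40.01 15.35
48.0 47.47 16.43
54.0 55.05 16.2
60.0 62.4 14.74
66.0 69.33 12.38
72.0 75.78 9.57
pre [0.56418516 0.08644865]
tool shift frac [0.4911 0.0913 0.2017]
```

```bash
python3 -m pendant '[[[0.06,0.05,0,0,0,-0.012],[0.15,0.091,0,0,0,-0.012],[0.25,0.091,0,0,0,-0.012],[0.35,0.091,0,0,0,-0.012],[0.44,0.091,0,0,0,-0.012],[0.491,0.091,0,0,0,-0.012],[0.491,0.091,0.03,0,0,-0.012],[0.491,0.091,0.08,0,0,-0.012],[0.491,0.091,0.13,0,0,-0.012],[0.491,0.091,0.17,0,0,-0.012],[0.491,0.091,0.195,0,0,-0.012],[0.491,0.091,0.202,0,0,-0.012],[0.491,0.091,0.202,0,0,-0.012],[0.491,0.091,0.202,0,0,-0.012],[0.491,0.091,0.202,0,0,-0.012]]]' 255
python3 - <<'E'
from plan import *
for i in range(3): now()
f,*c=cam("wrist");cv2.imwrite("pics/w6.png",f[:,:,::-1])
E
```

```text
time_s: 11.8
ee_pos: [0.5648, 0.0863, 0.0895]
eef_rot: [0.001, 0.664, 0.747, 0.0]
wrist_force: [0.6, 0.0, -1.7]
opening: 0.246
grasp_force: 30.0
t 11.8 templ xy mm [ 28.62 -74.92] z 89.47 press mm -18.64 F tx,ty,z 0.6 -0.04 -1.65 yaw err 0.0002
t 11.8 templ xy mm [ 28.62 -74.92] z 89.47 press mm -18.64 F tx,ty,z 0.6 -0.04 -1.65 yaw err 0.0002
t 11.8 templ xy mm [ 28.62 -74.92] z 89.47 press mm -18.64 F tx,ty,z 0.6 -0.04 -1.65 yaw err 0.0002
```

View pics/w6.png

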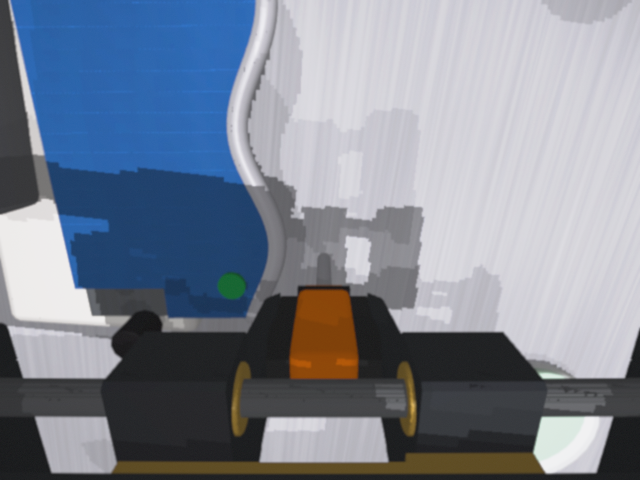

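The shank tip shows at (324,258), rim at (275,250), green dot (231,287): clear gap, no obstruction. Approaching to about 3 mm short.

```bash
cat >> plan.py <<'E'
def avg(n=4):
    T=[];F=[]
    for i in range(n):
        cams.get_image("scene");s=sensors.state();T.append(s["ee_pos"]);F.append(s["wrist_force"])
    p=np.mean(T,0);f=np.mean(F,0);t=w2t(p);cs,sn=np.cos(Q[2]),np.sin(Q[2])
    print("t",round(s["time_s"],2),"xy",(t*1e3).round(2),"z",(p[2]*1e3).round(2),"press",round((locus(t[1])-t[0])*1e3,2),"F",round(cs*f[0]+sn*f[1],2),round(-sn*f[0]+cs*f[1],2),round(f[2],2),"opening",round(s["opening"],3))
E
python3 -m pendant '[[[0.002,-0.006,0,0,0,0],[0.002,-0.014,0,0,0,0],[0.002,-0.022,0,0,0,0],[0.002,-0.028,0,0,0,0],[0.002,-0.031,0,0,0,0],[0.002,-0.031,0,0,0,0],[0.002,-0.031,0,0,0,0]]]' 255
python3 - <<'E'
from plan import *
avg(5)
st=sensors.state();f,*c=cam("wrist",st);print("tip templ",w2t(atz((324,258),.009,*c)[:2])*1e3)
cv2.imwrite("pics/w7.png",f[:,:,::-1])
for t in("probe_tip",):
    for d in cams.pinpoint("wrist",t)[:2]: print(d["score"],px(d["at"]),w2t(atz(px(d["at"]),.009,*c)[:2])*1e3)
E
```

```text
time_s: 12.72
ee_pos: [0.5489, 0.0855, 0.0888]
eef_rot: [0.0, 0.665, 0.747, 0.0]
wrist_force: [-0.4, -0.4, -0.9]
opening: 0.246
grasp_force: 30.0
t 12.97 xy [ 12.72 -73.92] z 88.72 press -2.3 F -0.35 -0.12 -0.64 opening 0.248
tip templ [ 13.67388717 -73.87602026]
0.7 (323.392, 258.288) [ 13.3052646  -74.06264612]
```

```bash
python3 -m pendant '[[[0,-0.002,0,0,0,0],[0,-0.004,0,0,0,0],[0,-0.006,0,0,0,0],[0,-0.006,0,0,0,0],[0,-0.006,0,0,0,0]]]' 255
python3 -c "
from plan import *
avg(4)"
```

```text
time_s: 13.7
ee_pos: [0.5458, 0.0851, 0.0888]
eef_rot: [0.0, 0.665, 0.747, 0.0]
wrist_force: [-0.4, -0.4, 0.3]
opening: 0.248
grasp_force: 30.0
t 13.9 xy [  9.66 -73.91] z 88.73 press 0.76 F -0.05 -0.34 -0.0 opening 0.247
```

```bash
python3 -m pendant '[[[0,-0.001,0,0,0,0],[0,-0.002,0,0,0,0],[0,-0.003,0,0,0,0],[0,-0.003,0,0,0,0],[0,-0.003,0,0,0,0]]]' 255
python3 -c "
from plan import *
avg(4)"
```

```text
time_s: 14.52
ee_pos: [0.5444, 0.085, 0.0888]
eef_rot: [0.0, 0.665, 0.747, 0.0]
wrist_force: [0.8, 0.0, -0.1]
opening: 0.245
grasp_force: 30.0
t 14.72 xy [  8.2  -73.92] z 88.75 press 2.23 F 0.52 0.05 -0.52 opening 0.246
```

```bash
python3 -m pendant '[[[0,-0.002,0,0,0,0],[0,-0.004,0,0,0,0],[0,-0.005,0,0,0,0],[0,-0.005,0,0,0,0],[0,-0.005,0,0,0,0]]]' 255
python3 -c "
from plan import *
avg(5)"
```

```text
time_s: 15.35
ee_pos: [0.5421, 0.0846, 0.0888]
eef_rot: [0.0, 0.665, 0.747, 0.0]
wrist_force: [3.0, 0.7, -0.6]
opening: 0.249
grasp_force: 30.0
t 15.6 xy [  5.84 -73.96] z 88.85 press 4.56 F 3.43 -0.31 -0.84 opening 0.245
```

```bash
cat > rows.py <<'E'
from plan import *
import sys
# y0 now, n rows, step mm, extra press mm at the end (spread)
y0,n,st,ex=[float(v) for v in sys.argv[1:5]]
for i in range(1,int(n)+1):
    y=y0+st*i;x=(locus(y/1e3)-locus(y0/1e3))*1e3-ex*i/n
    print(f"{st*i/500:.3f},{x/500:.4f}",end="  ")
E
python3 rows.py -73.96 20 1.5 0.6
```

```text
0.003,0.0013  0.006,0.0025  0.009,0.0037  0.012,0.0048  0.015,0.0058  0.018,0.0068  0.021,0.0076  0.024,0.0084  0.027,0.0091  0.030,0.0097  0.033,0.0102  0.036,0.0106  0.039,0.0109  0.042,0.0111  0.045,0.0112  0.048,0.0112  0.051,0.0111  0.054,0.0109  0.057,0.0106  0.060,0.0101
```

```bash
python3 -m pendant '[[[0.003,0.0013,0,0,0,0],[0.006,0.0025,0,0,0,0],[0.009,0.0037,0,0,0,0],[0.012,0.0048,0,0,0,0],[0.015,0.0058,0,0,0,0],[0.018,0.0068,0,0,0,0],[0.021,0.0076,0,0,0,0],[0.024,0.0084,0,0,0,0],[0.027,0.0091,0,0,0,0],[0.030,0.0097,0,0,0,0]]]' 255
python3 -c "
from plan import *
avg(4)"; python3 rows.py -58.96 16 1.5 0.4
```

```text
time_s: 16.85
ee_pos: [0.545, 0.1003, 0.0888]
eef_rot: [0.0, 0.665, 0.747, 0.0]
wrist_force: [4.3, -3.4, -0.2]
opening: 0.246
grasp_force: 30.0
t 17.05 xy [ 10.57 -58.51] z 88.76 press 5.09 F 3.32 -1.23 -0.26 opening 0.251
0.003,0.0005  0.006,0.0009  0.009,0.0012  0.012,0.0015  0.015,0.0016  0.018,0.0016  0.021,0.0015  0.024,0.0012  0.027,0.0009  0.030,0.0005  0.033,-0.0000  0.036,-0.0006  0.039,-0.0014  0.042,-0.0022  0.045,-0.0031  0.048,-0.0041
```

```bash
python3 -m pendant '[[[0.003,0.0005,0,0,0,0],[0.006,0.0009,0,0,0,0],[0.009,0.0012,0,0,0,0],[0.012,0.0015,0,0,0,0],[0.015,0.0016,0,0,0,0],[0.018,0.0016,0,0,0,0],[0.021,0.0015,0,0,0,0],[0.024,0.0012,0,0,0,0],[0.027,0.0009,0,0,0,0],[0.030,0.0005,0,0,0,0],[0.033,0,0,0,0,0],[0.036,-0.0006,0,0,0,0],[0.039,-0.0014,0,0,0,0],[0.042,-0.0022,0,0,0,0],[0.045,-0.0031,0,0,0,0],[0.048,-0.0041,0,0,0,0]]]' 255
python3 -c "
from plan import *
avg(4)"; python3 rows.py -34.7 16 1.5 0
```

```text
time_s: 19.05
ee_pos: [0.54, 0.1239, 0.0887]
eef_rot: [-0.0, 0.665, 0.747, 0.0]
wrist_force: [4.7, -0.6, -0.2]
opening: 0.243
grasp_force: 30.0
t 19.25 xy [  8.32 -34.45] z 88.71 press 5.45 F 4.61 1.03 -0.71 opening 0.248
0.003,-0.0010  0.006,-0.0021  0.009,-0.0033  0.012,-0.0046  0.015,-0.0059  0.018,-0.0072  0.021,-0.0086  0.024,-0.0100  0.027,-0.0114  0.030,-0.0128  0.033,-0.0142  0.036,-0.0156  0.039,-0.0169  0.042,-0.0182  0.045,-0.0194  0.048,-0.0205
```

```bash
python3 -m pendant '[[[0.003,-0.0010,0,0,0,0],[0.006,-0.0021,0,0,0,0],[0.009,-0.0033,0,0,0,0],[0.012,-0.0046,0,0,0,0],[0.015,-0.0059,0,0,0,0],[0.018,-0.0072,0,0,0,0],[0.021,-0.0086,0,0,0,0],[0.024,-0.0100,0,0,0,0],[0.027,-0.0114,0,0,0,0],[0.030,-0.0128,0,0,0,0],[0.033,-0.0142,0,0,0,0],[0.036,-0.0156,0,0,0,0]]]' 255
python3 -c "
from plan import *
avg(4)"; python3 rows.py -16.6 20 1.5 0
```

```text
time_s: 20.75
ee_pos: [0.5302, 0.1408, 0.0887]
eef_rot: [0.0, 0.665, 0.747, -0.0]
wrist_force: [5.2, 0.7, -0.0]
opening: 0.248
grasp_force: 30.0
t 20.95 xy [  0.53 -16.55] z 88.72 press 5.47 F 4.28 1.39 -0.06 opening 0.245
0.003,-0.0013  0.006,-0.0026  0.009,-0.0038  0.012,-0.0049  0.015,-0.0059  0.018,-0.0068  0.021,-0.0076  0.024,-0.0082  0.027,-0.0087  0.030,-0.0089  0.033,-0.0090  0.036,-0.0090  0.039,-0.0087  0.042,-0.0083  0.045,-0.0077  0.048,-0.0069  0.051,-0.0061  0.054,-0.0051  0.057,-0.0040  0.060,-0.0028
```

```bash
python3 -m pendant '[[[0.003,-0.0013,0,0,0,0],[0.006,-0.0026,0,0,0,0],[0.009,-0.0038,0,0,0,0],[0.012,-0.0049,0,0,0,0],[0.015,-0.0059,0,0,0,0],[0.018,-0.0068,0,0,0,0],[0.021,-0.0076,0,0,0,0],[0.024,-0.0082,0,0,0,0],[0.027,-0.0087,0,0,0,0],[0.030,-0.0089,0,0,0,0],[0.033,-0.0090,0,0,0,0],[0.036,-0.0090,0,0,0,0],[0.039,-0.0087,0,0,0,0],[0.042,-0.0083,0,0,0,0]]]' 255
python3 -c "
from plan import *
avg(4)"; python3 rows.py 4.4 20 1.5 0
```

```text
time_s: 22.7
ee_pos: [0.5236, 0.161, 0.0887]
eef_rot: [0.0, 0.665, 0.747, -0.0]
wrist_force: [4.2, -2.2, -0.3]
opening: 0.244
grasp_force: 30.0
t 22.9 xy [-3.54  4.38] z 88.71 press 5.42 F 4.06 -1.09 -0.33 opening 0.247
0.003,0.0006  0.006,0.0013  0.009,0.0022  0.012,0.0032  0.015,0.0043  0.018,0.0055  0.021,0.0068  0.024,0.0081  0.027,0.0095  0.030,0.0109  0.033,0.0123  0.036,0.0137  0.039,0.0151  0.042,0.0165  0.045,0.0178  0.048,0.0191  0.051,0.0204  0.054,0.0216  0.057,0.0227  0.060,0.0237
```

```bash
python3 -m pendant '[[[0.003,0.0006,0,0,0,0],[0.006,0.0013,0,0,0,0],[0.009,0.0022,0,0,0,0],[0.012,0.0032,0,0,0,0],[0.015,0.0043,0,0,0,0],[0.018,0.0055,0,0,0,0],[0.021,0.0068,0,0,0,0],[0.024,0.0081,0,0,0,0],[0.027,0.0095,0,0,0,0],[0.030,0.0109,0,0,0,0],[0.033,0.0123,0,0,0,0],[0.036,0.0137,0,0,0,0],[0.039,0.0151,0,0,0,0],[0.042,0.0165,0,0,0,0]]]' 255
python3 -c "
from plan import *
avg(4)"; python3 rows.py 25.4 20 1.5 0
```

```text
time_s: 24.65
ee_pos: [0.5292, 0.1822, 0.0885]
eef_rot: [0.0, 0.664, 0.747, -0.001]
wrist_force: [3.4, -5.3, 0.3]
opening: 0.249
grasp_force: 30.0
t 24.85 xy [ 4.55 24.81] z 88.56 press 5.29 F 3.8 -2.95 -0.84 opening 0.25
0.003,0.0013  0.006,0.0027  0.009,0.0039  0.012,0.0051  0.015,0.0062  0.018,0.0073  0.021,0.0083  0.024,0.0091  0.027,0.0099  0.030,0.0106  0.033,0.0112  0.036,0.0118  0.039,0.0122  0.042,0.0125  0.045,0.0127  0.048,0.0128  0.051,0.0128  0.054,0.0126  0.057,0.0124  0.060,0.0121
```

```bash
python3 -m pendant '[[[0.003,0.0013,0,0,0,0],[0.006,0.0026,0,0,0,0],[0.009,0.0038,0,0,0,0],[0.012,0.0050,0,0,0,0],[0.015,0.0061,0,0,0,0],[0.018,0.0072,0,0,0,0],[0.021,0.0082,0,0,0,0],[0.024,0.0090,0,0,0,0],[0.027,0.0098,0,0,0,0],[0.030,0.0105,0,0,0,0],[0.033,0.0111,0,0,0,0],[0.036,0.0117,0,0,0,0],[0.039,0.0121,0,0,0,0],[0.042,0.0124,0,0,0,0],[0.045,0.0126,0,0,0,0],[0.048,0.0127,0,0,0,0]]]' 255
python3 -c "
from plan import *
avg(4)"; python3 rows.py 49.4 20 1.5 0
```

```text
time_s: 26.85
ee_pos: [0.5329, 0.2077, 0.0887]
eef_rot: [-0.0, 0.665, 0.747, 0.0]
wrist_force: [4.1, -1.2, -0.7]
opening: 0.248
grasp_force: 30.0
t 27.05 xy [11.04 49.65] z 88.74 press 5.46 F 3.75 0.84 -0.56 opening 0.249
0.003,-0.0000  0.006,-0.0001  0.009,-0.0003  0.012,-0.0007  0.015,-0.0011  0.018,-0.0016  0.021,-0.0023  0.024,-0.0030  0.027,-0.0038  0.030,-0.0047  0.033,-0.0057  0.036,-0.0068  0.039,-0.0079  0.042,-0.0091  0.045,-0.0104  0.048,-0.0117  0.051,-0.0130  0.054,-0.0144  0.057,-0.0158  0.060,-0.0172
```

```bash
python3 -m pendant '[[[0.003,0,0,0,0,0],[0.006,-0.0001,0,0,0,0],[0.009,-0.0003,0,0,0,0],[0.012,-0.0007,0,0,0,0],[0.015,-0.0011,0,0,0,0],[0.018,-0.0016,0,0,0,0],[0.021,-0.0023,0,0,0,0],[0.024,-0.0030,0,0,0,0],[0.027,-0.0038,0,0,0,0],[0.030,-0.0047,0,0,0,0],[0.033,-0.0057,0,0,0,0],[0.036,-0.0068,0,0,0,0],[0.039,-0.0079,0,0,0,0],[0.042,-0.0091,0,0,0,0],[0.045,-0.0104,0,0,0,0],[0.048,-0.0117,0,0,0,0],[0.051,-0.0130,0,0,0,0]]]' 255
python3 -c "
from plan import *
avg(4)
st=sensors.state();f,*c=cam('wrist',st);cv2.imwrite('pics/w8.png',f[:,:,::-1])
for d in cams.pinpoint('wrist','probe_tip')[:2]: print(d['score'],px(d['at']),w2t(atz(px(d['at']),.009,*c)[:2])*1e3)
"
```

```text
time_s: 29.18
ee_pos: [0.5234, 0.2321, 0.0887]
eef_rot: [-0.0, 0.665, 0.747, -0.0]
wrist_force: [3.7, 0.6, -0.8]
opening: 0.246
grasp_force: 30.0
t 29.38 xy [ 4.48 74.96] z 88.72 press 5.48 F 3.69 1.86 -0.65 opening 0.246
0.9 (324.096, 261.216) [ 5.57702075 72.87007917]
```

View pics/w8.png

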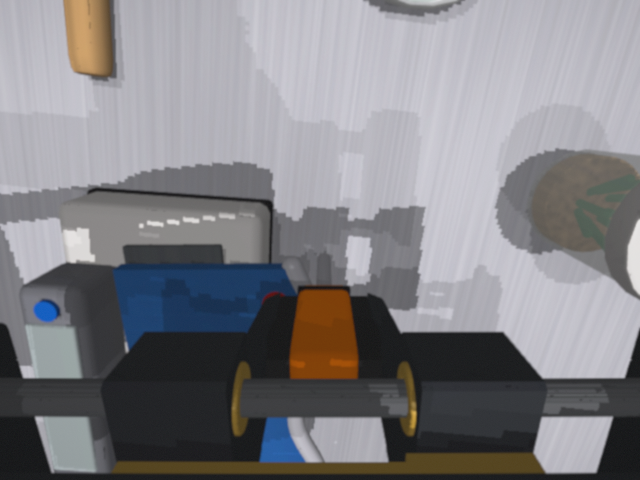

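Shank at (323,265) beside the rim end, just past the red dot (275,298). I add 2.5 mm to be sure of the mark, then withdraw and lift.

```bash
python3 -m pendant '[[[0.0025,-0.0011,0,0,0,0],[0.005,-0.0023,0,0,0,0],[0.005,-0.0023,0,0,0,0]]]' 255
python3 -c "
from plan import *
avg(2)"
python3 -m pendant '[[[0,0.01,0,0,0,0],[0,0.03,0,0,0,0],[0,0.05,0,0,0,0],[0,0.05,-0.04,0,0,0],[0,0.05,-0.1,0,0,0],[0,0.05,-0.16,0,0,0],[0,0.05,-0.2,0,0,0],[0,0.05,-0.2,0,0,0],[0,0.05,-0.2,0,0,0],[0,0.05,-0.2,0,0,0]]]' 255
python3 - <<'E'
from plan import *
avg(3)
st=sensors.state();Rm=rot(st["eef_rot"]);f,*c=cam('wrist',st);cv2.imwrite('pics/w9.png',f[:,:,::-1])
zt=st["ee_pos"][2]-.0797
for d in cams.pinpoint('wrist','probe_tip')[:2]:
    p=atz(px(d['at']),zt,*c);print(d['score'],px(d['at']),"tip in tool mm",(Rm.T@(p-st["ee_pos"])*1e3).round(1))
print("to home frac",(Rm.T@(np.array([.543,-.1625,st["ee_pos"][2]])-st["ee_pos"])/.5).round(4))
# same for the freshly picked probe (w5)
d=np.load("w5.npz");f=cv2.imread("pics/w5.png")
E
```

```text
time_s: 29.85
ee_pos: [0.5219, 0.2345, 0.0887]
eef_rot: [-0.0, 0.665, 0.747, 0.0]
wrist_force: [3.2, 2.3, -0.3]
opening: 0.249
grasp_force: 30.0
t 29.95 xy [ 3.36 77.26] z 88.71 press 5.52 F 4.06 0.94 0.19 opening 0.249
time_s: 31.2
ee_pos: [0.5459, 0.2371, 0.1872]
eef_rot: [-0.001, 0.665, 0.747, -0.001]
wrist_force: [-0.0, -0.0, -0.9]
opening: 0.25
grasp_force: 30.0
t 31.35 xy [27.8  77.03] z 187.53 press -18.81 F -0.36 -0.12 -0.37 opening 0.247
0.65 (327.42400000000004, 259.92) tip in tool mm [-1.2  3.1 79.7]
to home frac [-7.931e-01 -1.000e-01  3.000e-04]
```

```bash
python3 -m pendant '[[[-0.06,0,0,0,0,0.012],[-0.16,-0.02,0,0,0,0.012],[-0.26,-0.04,0,0,0,0.012],[-0.36,-0.05,0,0,0,0.012],[-0.46,-0.06,0,0,0,0.012],[-0.56,-0.08,0,0,0,0.012],[-0.66,-0.09,0,0,0,0.012],[-0.74,-0.1,0,0,0,0.012],[-0.78,-0.1,0,0,0,0.012],[-0.793,-0.1,0,0,0,0.012],[-0.793,-0.1,0,0,0,0.012],[-0.793,-0.1,0,0,0,0.012],[-0.793,-0.1,0,0,0,0.012],[-0.793,-0.1,0,0,0,0.012]]]' 255
python3 look.py w10 stand_hole:.07
python3 - <<'E'
from plan import *
a=[cv2.resize(cv2.imread(f"pics/{t}.png")[200:350,240:400],None,fx=2.5,fy=2.5) for t in("w5","w10")]
cv2.imwrite("pics/cmp.png",np.hstack(a))
E
```

```text
time_s: 33.2
ee_pos: [0.5436, -0.1617, 0.1888]
eef_rot: [0.0, 0.671, 0.741, 0.0]
wrist_force: [-0.4, 0.2, -0.6]
opening: 0.25
grasp_force: 30.0
33.2 [ 0.5436 -0.1617  0.1888] [[-0.099, 0.995, 0.0], [0.995, 0.099, 0.0], [0.0, 0.0, -1.0]]
stand_hole 0.59 [323.3 239.5] [ 0.5442 -0.1624  0.07  ]
stand_hole 0.27 [571.1  60.6] [ 0.684  -0.0326  0.07  ]
```

View pics/cmp.png

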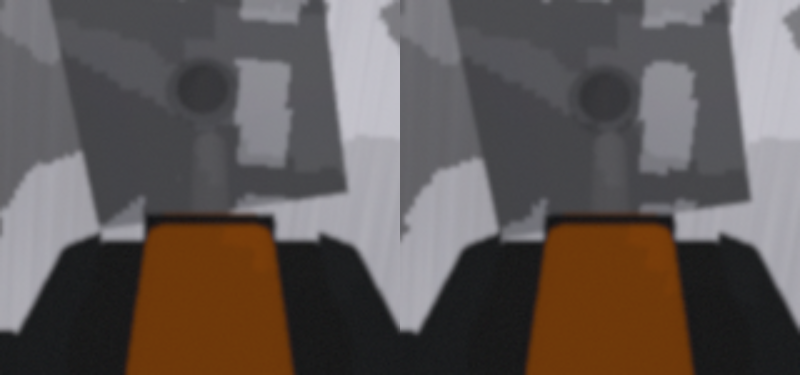

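The shank sits in the hand exactly as at pick-up (tip at crop (208,128) then, (208,130) now), so the home TCP pose applies. I lower to just above the mouth, then check.

```bash
python3 -m pendant '[[[0,0,0.02,0,0,0],[0,0,0.04,0,0,0],[0,0,0.056,0,0,0],[0,0,0.056,0,0,0],[0,0,0.056,0,0,0],[0,0,0.056,0,0,0]]]' 255
python3 -c "
from h import *
s=sensors.state();Rm=rot(s['eef_rot']);print(s['ee_pos'].round(4),(Rm.T@(np.array([.543,-.1625,.0897])-s['ee_pos'])/.5).round(4))"
```

```text
time_s: 34.05
ee_pos: [0.5437, -0.1625, 0.1611]
eef_rot: [0.0, 0.672, 0.741, 0.0]
wrist_force: [0.0, -0.0, -1.2]
opening: 0.247
grasp_force: 30.0
[ 0.5437 -0.1625  0.1611] [ 0.0002 -0.0016  0.1428]
```

```bash
python3 -m pendant '[[[0,-0.001,0.01,0,0,0],[0,-0.001,0.025,0,0,0],[0,-0.001,0.04,0,0,0],[0,-0.001,0.06,0,0,0],[0,-0.001,0.08,0,0,0],[0,-0.001,0.1,0,0,0],[0,-0.001,0.12,0,0,0],[0,-0.001,0.132,0,0,0],[0,-0.001,0.138,0,0,0],[0,-0.001,0.14,0,0,0],[0,-0.001,0.14,0,0,0],[0,-0.001,0.14,0,0,0]]]' 255
python3 -c "
from plan import *
avg(3)"
```

```text
time_s: 35.55
ee_pos: [0.5432, -0.1625, 0.0911]
eef_rot: [0.0, 0.672, 0.741, 0.0]
wrist_force: [0.6, 0.0, 0.2]
opening: 0.241
grasp_force: 30.0
t 35.7 xy [ -21.9  -319.49] z 90.99 press 4818.42 F 0.17 0.22 -0.69 opening 0.253
```

```bash
python3 -m pendant '[[[0,0,0.0012,0,0,0],[0,0,0.0024,0,0,0],[0,0,0.0024,0,0,0],[0,0,0.0024,0,0,0]]]' 255
python3 -m pendant '[[[0,0,0,0,0,0],[0,0,0,0,0,0],[0,0,0,0,0,0],[0,0,0,0,0,0],[0,0,0,0,0,0],[0,0,0,0,0,0]]]' 90
python3 -m pendant '[[[0,0,-0.03,0,0,0],[0,0,-0.08,0,0,0],[0,0,-0.14,0,0,0],[0,0,-0.2,0,0,0],[0,0,-0.26,0,0,0],[0,0,-0.32,0,0,0],[0,0,-0.32,0,0,0],[0,0,-0.32,0,0,0],[0,0,-0.32,0,0,0]]]' 90
python3 look.py w11 probe_grip:.0975
python3 - <<'E'
import sys;sys.argv=["x"]
from grip import *
d=np.load("w11.npz");f=cv2.imread("pics/w11.png");c=(d["K"],d["D"],d["T"])
q=f.copy()
s=f[100:340,160:480];t,*_=cam("scene");t=t[190:290,230:330,::-1]
cv2.imwrite("pics/fin.png",np.hstack([cv2.resize(s,(640,480)),np.vstack([cv2.resize(t,(160,160)),np.zeros((320,160,3),np.uint8)])]))
for t,z in(("jar_a",0),("dish_a",0),("ring",0),("dropper",0),("spatula",0)):
    for n in("scene","top"): print(t,n,[np.round(px(a["at"]),1).tolist() for a in cams.pinpoint(n,t)[:2]])
E
```

```text
time_s: 36.2
ee_pos: [0.543, -0.1624, 0.0897]
eef_rot: [0.0, 0.672, 0.741, -0.0]
wrist_force: [-0.5, 0.2, 2.1]
opening: 0.244
grasp_force: 30.0
time_s: 36.95
ee_pos: [0.543, -0.1624, 0.0895]
eef_rot: [0.0, 0.672, 0.741, 0.0]
wrist_force: [0.5, 0.4, 0.7]
opening: 0.651
grasp_force: 0.0
time_s: 38.08
ee_pos: [0.5423, -0.162, 0.2481]
eef_rot: [-0.001, 0.672, 0.741, -0.0]
wrist_force: [0.3, 0.4, 0.2]
opening: 0.647
grasp_force: 0.0
38.075 [ 0.5423 -0.162   0.2481] [[-0.098, 0.995, -0.002], [0.995, 0.098, 0.001], [0.001, -0.002, -1.0]]
probe_grip 0.96 [322.8 227.5] [ 0.5421 -0.1628  0.0975]
probe_grip 0.81 [195.  163.2] [ 0.4423 -0.1226  0.0975]
probe_grip 0.71 [439.7 211.6] [ 0.631  -0.141   0.0975]
probe_grip 0.62 [331.5 326.4] [ 0.5582 -0.2498  0.0975]
jar_a scene [[456.1, 304.6], [169.9, 224.9]]
jar_a top [[224.5, 197.4], [475.2, 303.4]]
dish_a scene [[321.1, 314.0], [501.9, 275.2]]
dish_a top [[323.7, 181.9], [175.8, 230.9]]
ring scene [[162.0, 278.1]]
ring top [[457.4, 224.6], [369.3, 236.9]]
dropper scene [[203.3, 294.2]]
dropper top [[415.7, 201.1]]
spatula scene [[477.4, 238.3], [390.9, 256.2]]
spatula top [[177.4, 289.1], [222.8, 195.6]]
```

View pics/fin.png

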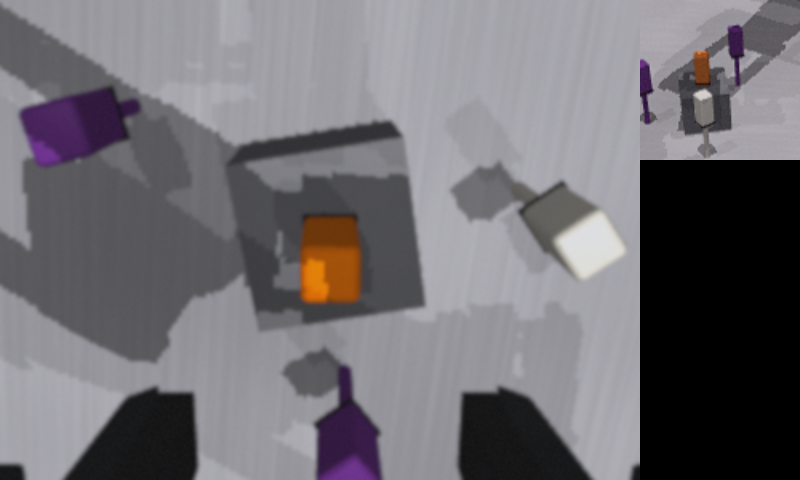

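The probe stands upright and home in the stand (crop 330,258), the gripper is clear of it, and the bystanders are where they were. Signing off.

```bash
python3 -c "
from h import *
print(job.sign_off())"
```

```text
the job is handed in; nothing more can be done
None
```

The orange probe was run along the template edge from green to red without losing contact at any of my checks. The wrist force put the push-in at about 3–4 mm. The probe is back upright and home in its stand, released, with nothing else seen to have moved, and the job was handed in after about 39 s.

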